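Counter-hold a bracket bolt for the nut runner

TASK

The blue nut runner on the bench fixture is slowly dragging the bolt of the steel U-bracket round with its nut. First swing the red strap latch down over the runner until it rests fully in its catch; then reach down into the narrow gap between the bracket's two cheeks, grip the hidden hex bolt head squarely between both fingers, and hold it from turning for at least two seconds. The program finishes while still holding the head, with the latch closed; do not lean hard on the bracket or shift the things lying around.

Things in the scene. Friction and masses are not known exactly. Their poses are not given: they have to be found in the camera images.
- fixture: aluminium base plate fixed to the worktop at varying place and heading, carrying nut runner, bracket, bolt and latch. Origin on the worktop; plate x -100 to +90, y +-75, 12 mm thick; +x from the runner to the bracket (away from the robot), z up. Blue nut runner lies along x: axis at y 0, height 65 mm, x -92 to +11 mm, 33 mm thick; latch strap swings in the plane x -45 mm
- latch_catch (a point): where the strap comes to rest, between the ears of the forked steel catch post: fixture x -45, y -36, height 87 mm; ears stand up to 102 mm height, 5 mm thick, outer width 27 mm along x
- bracket: steel U-bracket, same origin and axes as the fixture: two upright cheeks 6 mm thick, y -45 to +45 mm, tops at 95 mm height; front cheek x 14 to 20 mm, rear cheek x 64 to 70 mm; the 44 mm gap between them is open at the top and at both y ends, floor at 17 mm. Push no harder than 40 N on it
- bolt: dark hexagon bolt head inside the gap: 20 mm across flats, 23 mm across corners, 16 mm long along its x axis (the bolt's axis, parallel to fixture x), stands on a brass spacer 17 mm across. Origin at its centre; two of its flats face its own +-y axis. The runner turns it about its x axis at about 0.2 rad/s with a steady 0.04 N m while nothing holds it
- bolt_head (a point): centre of the hex head: at fixture x +42, y 0, height 65 mm (mid-gap, 30 mm below the cheeks' tops). Can be gripped from above with the fingers closing along fixture y, at any turn of the hex
- latch (a joint): angle of the red strap latch, rad: 0 = lying level in its catch over the runner, grows as it lifts (1.57 = upright). Stiff hinge: it stays where it is left, swinging it takes about 1 N at the tab
- latch_hinge (a point): hinge axis of the latch (along fixture x), at fixture x -45, y +45, height 90 mm
- latch_tab (a point): top of the red tab at the end of the latch strap, 105 mm from the hinge axis and 4 mm above the strap's centre plane; strap 14 mm wide, 6 mm thick, 117 mm long, tab 22 x 26 x 8 mm. Closed it points to fixture -y, tab top at 94 mm height, y -60 mm; it swings in the fixture's y-z plane
- bottle_amber: bystander, leave alone: amber bottle, black cap, 38 mm wide, 83 tall mm; origin at its underside
- plaster_model: bystander, leave alone: ivory dental arch model 64x66x25 mm; origin at its underside
- bur_block: bystander, leave alone: aluminium bur block 34x62x56 mm; origin at its underside
- hex_driver: bystander, leave alone: black-handled hex driver 144 long mm; origin at its underside
- jar_green: bystander, leave alone: white jar with green cap, 48 wide, 49 tall mm; origin at its underside
There are look-alikes about, which are no part of the job. Of the things that look like the fixture, the larger one is meant.

How it is judged:
By the outcome, as a careful person would: the job done as asked, in the order asked, and still so for the second after the job is handed in, while the arm keeps its last pose, push and grip.
It also fails if it takes over 43 s, if anything falls off the work surface, if the arm or the gripper's body presses on something with over 40 N, if the wrist force passes 120 N, or if a joint passes its speed limit or range.

ROBOT

A 6-joint arm with a two-finger parallel gripper is mounted at the origin on a cart in front of the work surface, level with it; the furniture and walls round the work are solid. World frame = base frame: x ahead of the robot, y to its left, z up, the work surface at z = 0. Lengths are in m, angles in degrees, forces in N, time in s.
With the tool pointing down it reaches from about 0.35 to 0.975 m from the base axis. Payload 7.1 kg.
Tool frame: the origin (TCP) lies on the centre line of the jaws, within the pads' length; the fingertips stand 11 mm ahead of it and the grasp point (between the pads) lies 8 mm behind it; z points along the fingers, y is the line along which they close (so a half turn about z gives the same grasp; the last joint's range is limited). The gripper opens to 88 mm and grips with 3 to 60 N. Pads are 20 mm wide; open, the fingers measure 115 mm over their backs; the gripper's body (75 mm by 178 mm) begins 61 mm behind the grasp point.
Start: joints at [-76.604, 24.242, 93.386, -0, 62.372, -1.089], TCP at [0.156, -0.605, 0.234] pointing down, gripper open.
Joint ranges: [-172.04, 172.04], [-51.8, 120.97], [4.93, 147.93], [-75.15, 255.16], [6.16, 154.13], [-145.62, 145.62]. Speed limits (degrees/s): [136.94, 136.94, 172.46, 180, 180, 180].

INTERFACE

Orientations are given as a 3x3 rotation matrix whose columns are the frame's x, y, z axes.
In Python, from station import robot, cams gives the robot as it stands.
- The arm moves only by the tool play_rows, never from a script. Its argument "commands" is a list that holds one entry, the list of rows, each a list of 7 numbers: the shift along the tool's x, y, z in m, then the turn, a rotation vector about the tool's x, y, z in degrees, then the opening, from -1 (shut) to 1 (fully open). In form: [[[x, y, z, rx, ry, rz, hand], ...]]. A call has exactly 10 rows; each row shifts and turns the commanded pose from where the row before left it, along the tool's axes as they then stand; what a row does not reach is not made up. A row lasts 1/8 s, in which the tool goes at most 62.5 mm and 10.7 degrees, less where a joint would pass 70% of its speed; a pose out of reach is approached as far as the arm can. A call with a gripper value outside its range is refused whole. The fingers move at their own pace and stop on an object; "newtons" is the grip in N (left out, the last holds). Time passes only in rows, so rows that do not move let the fingers close, or fill a call up. It gives the time, the measured TCP pose, the force, the opening and the grip force at its end, in the units of the state.
- robot.get_obs(): the state, without advancing time (a new reading comes with each control period).
- cams.camera(name): name is "scene" or "top"; returns (picture, depth): 480x640x3 uint8, blue, green, red; 480x640 float32, m along the optical axis (not along the pixel's ray), 0 where there is no reading.
- cams.calibration(name): a dict with "fovy" (degrees; the focal length in pixels is half the picture's height over the tangent of half this angle, whatever the lens; pixels are square), "cx", "cy" (the principal point, pixels), "D" ([k1, k2, p1, p2, k3] as OpenCV has them; the pictures are not rectified), "extrinsics" (4x4, takes a point from camera to world coordinates). Camera axes: x right, y down, z forward; pixel columns grow to the right and rows downward; lengths in m; the calibration is good to about 2 mm. A picture is of the moment at which its call begins. calibration takes no time and is no camera call.
- robot.hand_in(): hands the job in; it is judged then, once.
The state is a dict: "time": time; "joints": joint angles; "joint_vel": joint speeds; "joint_torque": joint torques, N m; "position": TCP position; "orientation": TCP orientation; "force": force on the tool from outside, world axes, zero at the start; "torque": the same for the moment, N m; "finger_gap": finger opening in m; "grasp_force": force on a finger pad.
Only numpy, scipy, OpenCV 4.12 (cv2) and the standard library are available. Lean on these libraries where they do the work, as an engineer would, in place of code of your own. Each camera call takes 0.05 s, during which the arm holds its last target. There are 200 camera calls.

## Working session

There is one attempt and no reset: what is moved stays moved. The work goes in short steps, Python scripts to look and compute and a tool call to move; the robot and the scene stay as the last step left them, time stands still between calls to the robot, and variables do not carry over. Pictures are saved under pics/ and viewed, at most 10 in all, crops included, and the job is handed in when it is done.

Besides the shell and the picture viewer there is one more tool, called after "Emit:" as name(argument=value, ...), one argument or row to a line, values as JSON. play_rows: Moves the arm, as the interface text tells. Its arguments: {"type":"object","properties":{"commands":{"type":"array"},"newtons":{"type":"number"}},"required":["commands"]}

```bash
mkdir -p pics; ls; cat > h.py <<'E'
import numpy as np, cv2
from station import robot, cams
def look(n):
    im,d=cams.camera(n); c=cams.calibration(n); f=240/np.tan(np.radians(c["fovy"]/2))
    K=np.array([[f,0,c["cx"]],[0,f,c["cy"]],[0,0,1]]); return im,d,K,np.array(c["D"],float),np.array(c["extrinsics"])
def world(d,K,D,T):
    h,w=d.shape; u,v=np.meshgrid(np.arange(w),np.arange(h))
    p=cv2.undistortPoints(np.stack([u,v],-1).reshape(-1,1,2).astype(float),K,D).reshape(h,w,2)
    P=np.dstack([p*d[...,None],d]); return P@T[:3,:3].T+T[:3,3]
E
python3 - <<'E'
from h import *
for n in("scene","top"):
    im,d,K,D,T=look(n); cv2.imwrite(f"pics/{n}0.png",im); np.savez(f"{n}0.npz",im=im,d=d,K=K,D=D,T=T); print(n,T.round(3),K[0,0],D)
print(robot.get_obs())
E
```

```text
pics
scene [[-0.181 -0.607  0.774 -0.707]
 [-0.983  0.122 -0.133  0.289]
 [-0.014 -0.785 -0.619  1.06 ]
 [ 0.     0.     0.     1.   ]] 615.5152010161418 [-0.06880127  0.          0.          0.          0.        ]
top [[ 0.000e+00 -9.910e-01  1.330e-01  3.510e-01]
 [-1.000e+00  1.000e-03  9.000e-03  7.700e-02]
 [-9.000e-03 -1.330e-01 -9.910e-01  1.294e+00]
 [ 0.000e+00  0.000e+00  0.000e+00  1.000e+00]] 587.3728149911861 [-0.01685685  0.          0.          0.          0.        ]
{'time': 0.1, 'joints': array([-7.66024839e+01,  2.42794678e+01,  9.34258905e+01, -1.17820503e-03,
        6.23722439e+01, -1.08828273e+00]), 'joint_vel': array([-0.08010075, -0.21430898, -0.12588502, -0.16342506, -0.08592433,
        0.04905905]), 'joint_torque': array([-5.62761470e-04, -5.45611310e+01, -2.74324536e+01,  6.45053596e-02,
        1.87896041e-02, -2.79119575e-05]), 'position': array([ 0.15625022, -0.60466116,  0.23299377]), 'orientation': array([[ 9.68207282e-01,  2.50149053e-01, -3.31548255e-04],
       [ 2.50149273e-01, -9.68206391e-01,  1.31333219e-03],
       [ 7.52166539e-06, -1.35451435e-03, -9.99999083e-01]]), 'force': array([-0.55232055, -0.14499872,  0.13091376]), 'torque': array([ 0.0211145 , -0.01141467, -0.03136801]), 'grasp_force': 0.0, 'finger_gap': 0.08785250314628465}
```

View pics/scene0.png

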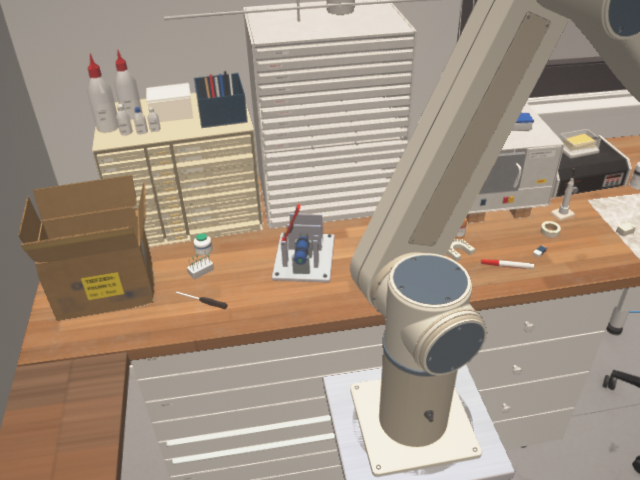

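View pics/top0.png

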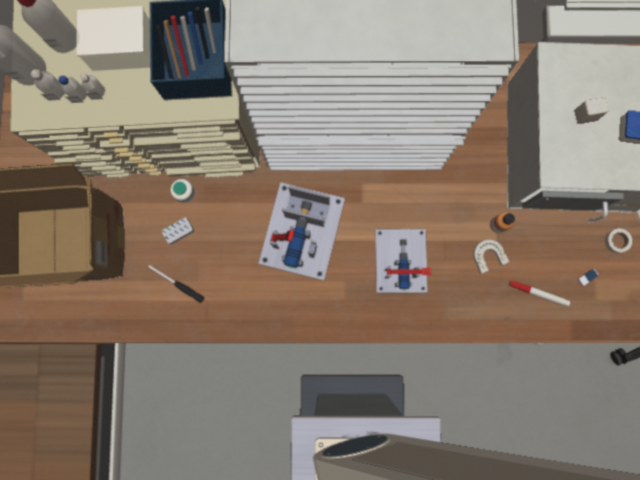

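The scene view shows the large fixture at about (303,255), with its strap partly raised. The top view shows two lookalikes: a larger fixture at about (302,232) and a smaller one at about (402,262), whose strap looks closed. The larger one fits the description. I'll measure it and confirm in a crop.

```bash
cat > m.py <<'E'
from h import *
z=np.load("top0.npz"); im,d,K,D,T=[z[k] for k in("im","d","K","D","T")]
W=world(d,K,D,T)
for nm,(x0,x1,y0,y1) in dict(big=(245,355,175,290),small=(370,432,222,298)).items():
    w=W[y0:y1,x0:x1].reshape(-1,3); c=im[y0:y1,x0:x1].reshape(-1,3).astype(int)
    g=c.max(1)-c.min(1)<45
    p=w[g&(w[:,2]>.006)&(w[:,2]<.018)]
    print(nm,len(p),"plate z",np.median(p[:,2]),cv2.minAreaRect((p[:,:2]*1000).astype(np.float32)))
    t=w[(w[:,2]<.005)]; print("table z",np.median(t[:,2]))
    hsv=cv2.cvtColor(im[y0:y1,x0:x1],cv2.COLOR_BGR2HSV).reshape(-1,3)
    red=((hsv[:,0]<6)|(hsv[:,0]>174))&(hsv[:,1]>150)&(hsv[:,2]>60)
    r=w[red]; r=r[r[:,2]>.03]; i=np.argsort(r[:,2]); print("red n",len(r),"low",r[i[:5]].round(3).tolist(),"high",r[i[-5:]].round(3).tolist())
    v,u=np.nonzero(((d>0)&(W[...,2]>.004)&(W[...,2]<.018))[y0:y1,x0:x1]); 
    q=cv2.minAreaRect(np.stack([u+x0,v+y0],1).astype(np.float32)); print("pix rect",q)
a=cv2.resize(im[175:295,240:440],None,fx=4,fy=4,interpolation=cv2.INTER_CUBIC); cv2.imwrite("pics/crop0.png",a)
E
python3 m.py
```

```text
big 3521 plate z 0.011887840888229695 ((551.0479736328125, 136.0303192138672), (150.1640625, 190.2591094970703), 75.67561340332031)
table z -0.0005713889119629556
red n 111 low [[0.521, 0.192, 0.094], [0.525, 0.194, 0.094], [0.527, 0.192, 0.095], [0.529, 0.19, 0.096], [0.525, 0.192, 0.097]] high [[0.506, 0.149, 0.202], [0.513, 0.148, 0.203], [0.515, 0.149, 0.204], [0.505, 0.147, 0.204], [0.351, 0.077, 1.294]]
pix rect ((299.5, 232.0), (114.0, 109.0), 90.0)
small 2064 plate z 0.00926215092735505 ((486.9241943359375, -82.62968444824219), (141.71710205078125, 111.25112915039062), 0.23050372302532196)
table z 0.00011311757907284115
red n 163 low [[0.459, -0.071, 0.062], [0.451, -0.134, 0.063], [0.455, -0.13, 0.063], [0.455, -0.054, 0.064], [0.455, -0.134, 0.064]] high [[0.452, -0.122, 0.073], [0.454, -0.049, 0.073], [0.456, -0.076, 0.074], [0.454, -0.047, 0.074], [0.454, -0.051, 0.076]]
pix rect ((400.5, 260.0), (74.0, 61.0), 90.0)
```

View pics/crop0.png

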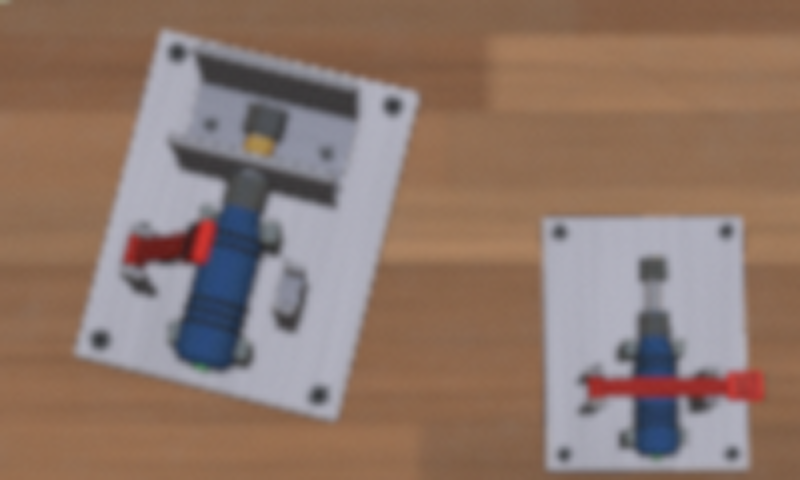

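The crop confirms it: the left fixture at (302,232) has the 190x150 mm plate, U-bracket and brass spacer, and the right one is only 142x111. I'll run one quick check of the pose against the bracket tops and the latch angle, then move.

```bash
cat > f.py <<'E'
from h import *
A=np.radians(-14.33); O=np.array([.5559,.1348])
R=np.array([[np.cos(A),-np.sin(A)],[np.sin(A),np.cos(A)]])
def fx(W): return np.concatenate([(W[...,:2]-O)@R,W[...,2:]],-1)*1000
E
python3 - <<'E'
from f import *
for n in("top","scene"):
    z=np.load(n+"0.npz"); im,d=z["im"],z["d"]; F=fx(world(d,z["K"],z["D"],z["T"])); ok=d>0
    def s(nm,xr,yr,zr,m=True):
        p=F[ok&m&(F[...,0]>xr[0])&(F[...,0]<xr[1])&(F[...,1]>yr[0])&(F[...,1]<yr[1])&(F[...,2]>zr[0])&(F[...,2]<zr[1])]
        if len(p)>3: print(n,nm,len(p),np.percentile(p,[3,50,97],axis=0).round(1).tolist())
        return p
    s("front",(5,32),(-60,60),(91,99)); s("rear",(55,80),(-60,60),(91,99)); s("hex",(30,55),(-16,16),(68,82)); s("ears",(-65,-25),(-50,-22),(85,108))
    p=s("plate",(-120,110),(-90,90),(8,16)); print(cv2.minAreaRect(p[:,:2].astype(np.float32)))
    h=cv2.cvtColor(im,cv2.COLOR_BGR2HSV); m=((h[...,0]<7)|(h[...,0]>173))&(h[...,1]>140)&(h[...,2]>50)
    p=s("red",(-75,-15),(-90,70),(70,230),m); print("angles",np.degrees(np.median(np.arctan2(p[:,2]-90,45-p[:,1])[np.hypot(p[:,2]-90,45-p[:,1])>60])), np.hypot(p[:,2]-90,45-p[:,1]).max())
print(robot.get_obs()["time"])
E
```

```text
top front 104 [[13.7, -39.6, 91.4], [16.8, 1.2, 93.7], [20.0, 40.5, 98.1]]
top rear 108 [[64.0, -40.7, 91.5], [66.6, 0.4, 94.3], [69.5, 41.0, 97.8]]
top hex 79 [[30.7, -8.5, 69.2], [41.6, -0.3, 73.4], [49.9, 9.8, 78.5]]
top ears 53 [[-58.1, -41.4, 85.4], [-45.2, -36.7, 97.2], [-32.6, -30.7, 103.8]]
top plate 3007 [[-96.8, -72.2, 8.4], [-13.5, -18.4, 11.8], [82.6, 71.8, 15.5]]
((-5.092742919921875, -0.06732940673828125), (189.99879455566406, 149.96072387695312), 0.10533253848552704)
top red 118 [[-52.5, 0.4, 96.3], [-45.1, 16.1, 171.3], [-36.3, 48.1, 201.9]]
angles 70.07970403436696 123.1097315597987
scene front 78 [[12.3, -38.9, 91.3], [17.7, -3.3, 95.4], [22.5, 44.3, 98.5]]
scene rear 69 [[63.2, -37.8, 91.2], [68.0, -1.9, 94.7], [74.3, 45.9, 98.8]]
scene hex 7 [[46.6, -3.1, 75.7], [48.5, 1.7, 77.9], [52.9, 6.5, 81.3]]
scene ears 61 [[-58.4, -37.9, 86.9], [-49.8, -32.6, 96.6], [-28.0, -27.0, 105.4]]
scene plate 1008 [[-98.9, -70.1, 9.0], [-50.7, -22.9, 13.4], [75.1, 75.5, 15.8]]
((-7.499755859375, 5.703826904296875), (176.66954040527344, 222.14724731445312), 85.77162170410156)
scene red 58 [[-55.5, 2.7, 100.2], [-49.3, 21.8, 155.8], [-38.3, 47.3, 203.3]]
angles 70.39160070889659 121.1517034611469
0.1
```

Emit:
play_rows(
  commands=[
    [[0, 0, -0.012, 0, 0, 9.6, -1], [0, 0, -0.012, 0, 0, 9.6, -1], [0, 0, -0.012, 0, 0, 9.6, -1], [0.022, -0.043, 0, 0, 0, 0, -1], [0.022, -0.043, 0, 0, 0, 0, -1], [0.022, -0.043, 0, 0, 0, 0, -1], [0.022, -0.043, 0, 0, 0, 0, -1], [0.022, -0.043, 0, 0, 0, 0, -1], [0.022, -0.043, 0, 0, 0, 0, -1], [0.022, -0.043, 0, 0, 0, 0, -1]],
  ],
  newtons=20,
)

```text
time: 1.35
position: [0.3807, -0.3501, 0.2695]
orientation: [[0.969, -0.247, -0.0], [-0.247, -0.969, 0.0], [-0.0, -0.0, -1.0]]
force: [0.3, 0.3, -0.4]
finger_gap: 0.0006
grasp_force: 0.0
```

Emit:
play_rows(
  commands=[
    [[0, -0.05, 0, 0, 0, 0, -1], [0, -0.05, 0, 0, 0, 0, -1], [0, -0.05, 0, 0, 0, 0, -1], [0, -0.05, 0, 0, 0, 0, -1], [0, -0.05, 0, 0, 0, 0, -1], [0, -0.05, 0, 0, 0, 0, -1], [0, -0.05, 0, 0, 0, 0, -1], [0, -0.05, 0, 0, 0, 0, -1], [0, -0.05, 0, 0, 0, 0, -1], [0, -0.05, 0, 0, 0, 0, -1]],
  ],
)

```text
time: 2.6
position: [0.5036, 0.1346, 0.2695]
orientation: [[0.969, -0.247, -0.0], [-0.247, -0.969, -0.0], [-0.0, 0.0, -1.0]]
force: [0.7, -0.3, 0.2]
finger_gap: 0.0003
grasp_force: 0.0
```

```bash
cat > st.py <<'E'
from f import *
o=robot.get_obs(); p=o["position"]; r=o["orientation"]
F=fx(p[None])[0]; 
print("t",o["time"],"fix",F.round(1),"yaw",np.degrees(np.arctan2(r[1,0],r[0,0])).round(2),"z",r[:,2].round(4),"F",o["force"].round(1),"gap",o["finger_gap"],"grip",o["grasp_force"],"J",o["joints"].round(1))
E
python3 st.py
```

```text
t 2.6 fix [-50.6 -13.1 269.5] yaw -14.31 z [-3.e-04 -2.e-04 -1.e+00] F [ 0.7 -0.3  0.2] gap 0.0003403740907091778 grip 0.0 J [ 13.7  13.  104.5  -0.   62.5 118. ]
```

Emit:
play_rows(
  commands=[
    [[0.0028, -0.0315, 0, 0, 0, 0, -1], [0.0028, -0.0315, 0, 0, 0, 0, -1], [0, 0, 0.024, 0, 0, 0, -1], [0, 0, 0.024, 0, 0, 0, -1], [0, 0, 0.021, 0, 0, 0, -1], [0, 0.0235, 0, 0, 0, 0, -1], [0, 0.0085, 0.0035, 0, 0, 0, -1], [0, 0.0085, 0.0035, 0, 0, 0, -1], [0, 0.0077, 0.005, 0, 0, 0, -1], [0, 0.0077, 0.005, 0, 0, 0, -1]],
  ],
)

```text
time: 3.85
position: [0.5111, 0.138, 0.1838]
orientation: [[0.969, -0.247, 0.001], [-0.247, -0.969, 0.0], [0.001, -0.001, -1.0]]
force: [-0.1, 1.4, 0.0]
finger_gap: 0.0007
grasp_force: 0.3
```

```bash
cat > latch.py <<'E'
from f import *
import sys
im,d,K,D,T=look("top"); F=fx(world(d,K,D,T)); h=cv2.cvtColor(im,cv2.COLOR_BGR2HSV)
m=((h[...,0]<7)|(h[...,0]>173))&(h[...,1]>140)&(h[...,2]>50)&(d>0)&(abs(F[...,0]+45)<25)&(abs(F[...,1]+10)<80)&(F[...,2]>60)
p=F[m]; r=np.hypot(p[:,2]-90,45-p[:,1]); print(len(p),"angle",np.degrees(np.median(np.arctan2(p[:,2]-90,45-p[:,1])[r>40])),p.min(0),p.max(0))
E
python3 latch.py; python3 st.py
```

```text
t 3.9 fix [-44.8  -8.9 183. ] yaw -14.32 z [-7.e-04 -5.e-04 -1.e+00] F [-1.  -0.3 -0.3] gap 0.0004531731085489848 grip 0.20530095091089606 J [ 13.8  20.1 107.8  -0.   52.1 118.1]
  return _methods._mean(a, axis=axis, dtype=dtype,
  ret = ret.dtype.type(ret / rcount)
Traceback (most recent call last):
  File "latch.py", line 5, in <module>
    p=F[m]; r=np.hypot(p[:,2]-90,45-p[:,1]); print(len(p),"angle",np.degrees(np.median(np.arctan2(p[:,2]-90,45-p[:,1])[r>40])),p.min(0),p.max(0))
                                                                                                                               ~~~~~^^^
ValueError: zero-size array to reduction operation minimum which has no identity
```

Emit:
play_rows(
  commands=[
    [[0, 0.0055, 0.006, 0, 0, 0, -1], [0, 0.0055, 0.006, 0, 0, 0, -1], [0, 0.0065, 0.0063, 0, 0, 0, -1], [0, 0.0065, 0.0063, 0, 0, 0, -1], [0, 0.007, 0.0073, 0, 0, 0, -1], [0, 0.007, 0.0073, 0, 0, 0, -1], [0, 0.0055, 0.0092, 0, 0, 0, -1], [0, 0.0055, 0.0092, 0, 0, 0, -1], [0, 0.0025, 0.0072, 0, 0, 0, -1], [0, 0.0025, 0.006, 0, 0, 0, -1]],
  ],
)

```text
time: 5.15
position: [0.4974, 0.086, 0.1123]
orientation: [[0.969, -0.247, -0.0], [-0.247, -0.969, -0.0], [-0.0, 0.0, -1.0]]
force: [0.9, 0.9, 0.6]
finger_gap: 0.0007
grasp_force: 0.2
```

```bash
python3 st.py; python3 - <<'E'
from h import *
a=look("scene")[0]; b=look("top")[0]
cv2.imwrite("pics/l1.png",np.hstack([cv2.resize(a[180:300,240:360],(400,400)),cv2.resize(b[175:295,240:360],(400,400))]))
E
```

```text
t 5.15 fix [-44.6 -61.8 112.3] yaw -14.32 z [-3.e-04 -0.e+00 -1.e+00] F [0.9 0.9 0.6] gap 0.0006562065162235578 grip 0.21748098428361118 J [  8.5  24.9 113.    0.   42.1 112.8]
```

View pics/l1.png

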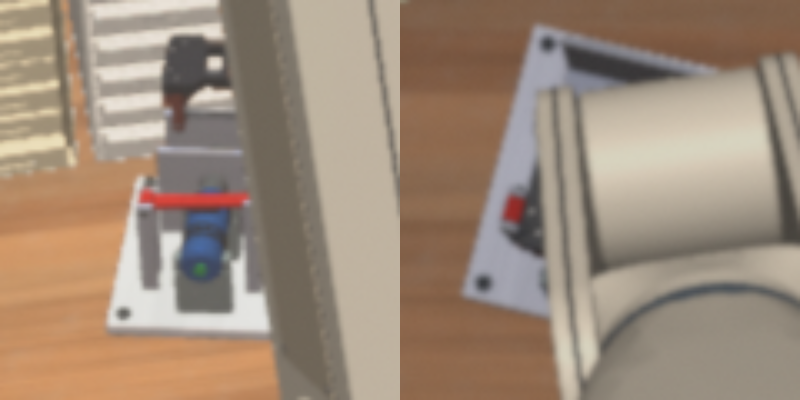

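The scene crop shows the strap nearly level over the runner, around (200,200). I'll press it down gently into the catch.

Emit:
play_rows(
  commands=[
    [[0, 0.001, 0.002, 0, 0, 0, -1], [0, 0, 0.002, 0, 0, 0, -1], [0, 0, 0.001, 0, 0, 0, -1], [0, 0, 0.001, 0, 0, 0, -1], [0, 0, 0.001, 0, 0, 0, -1], [0, 0, 0.0005, 0, 0, 0, -1], [0, 0, 0.0005, 0, 0, 0, -1], [0, 0, 0, 0, 0, 0, -1], [0, 0, 0, 0, 0, 0, -1], [0, 0, 0, 0, 0, 0, -1]],
  ],
)

```text
time: 6.5
position: [0.4973, 0.0852, 0.1052]
orientation: [[0.969, -0.247, 0.0], [-0.247, -0.969, 0.0], [0.0, -0.0, -1.0]]
force: [-1.3, -0.2, 6.1]
finger_gap: 0.0004
grasp_force: 2.7
```

Emit:
play_rows(
  commands=[
    [[0, 0, 0.0005, 0, 0, 0, -1], [0, 0, 0, 0, 0, 0, -1], [0, 0, 0.0005, 0, 0, 0, -1], [0, 0, 0, 0, 0, 0, -1], [0, 0, 0, 0, 0, 0, -1], [0, 0, 0, 0, 0, 0, -1], [0, 0, -0.01, 0, 0, 0, -1], [0, 0, -0.03, 0, 0, 0, -1], [0, 0, -0.03, 0, 0, 0, -1], [0, 0, -0.02, 0, 0, 0, -1]],
  ],
)

```text
time: 7.75
position: [0.4975, 0.0852, 0.1954]
orientation: [[0.969, -0.247, 0.001], [-0.247, -0.969, 0.0], [0.001, -0.001, -1.0]]
force: [0.4, 0.4, 0.2]
finger_gap: 0.0004
grasp_force: 0.0
```

```bash
python3 st.py; python3 - <<'E'
from f import *
im,d,K,D,T=look("scene"); F=fx(world(d,K,D,T)); h=cv2.cvtColor(im,cv2.COLOR_BGR2HSV)
m=((h[...,0]<7)|(h[...,0]>173))&(h[...,1]>140)&(h[...,2]>50)&(d>0)&(abs(F[...,0]+45)<25)&(abs(F[...,1]+10)<80)&(F[...,2]>60)
p=F[m]; print(len(p),np.polyfit(p[:,1],p[:,2],1),np.percentile(p,[5,50,95],axis=0).round(1))
E
```

```text
t 7.75 fix [-44.3 -62.5 195.4] yaw -14.31 z [ 1.3e-03  3.0e-04 -1.0e+00] F [0.4 0.4 0.2] gap 0.0003785007660157604 grip 0.0 J [  8.4  17.2 110.3   0.   52.5 112.7]
111 [1.40424865e-02 9.46979965e+01] [[-50.4 -21.9  90.8]
 [-45.1   9.8  94.5]
 [-36.1  44.7 100.2]]
```

Emit:
play_rows(
  commands=[
    [[0.0288, -0.0208, 0, 0, 0, 0, 1], [0.0288, -0.0208, 0, 0, 0, 0, 1], [0.0287, -0.0209, 0, 0, 0, 0, 1], [0, 0, 0, 0, 0, 0, 1], [0, 0, 0.02, 0, 0, 0, 1], [0, 0, 0.02, 0, 0, 0, 1], [0, 0, 0.02, 0, 0, 0, 1], [0, 0, 0.015, 0, 0, 0, 1], [0, 0, 0, 0, 0, 0, 1], [0, 0, 0, 0, 0, 0, 1]],
  ],
)

```text
time: 9.05
position: [0.5966, 0.1244, 0.1193]
orientation: [[0.969, -0.247, 0.001], [-0.247, -0.969, 0.0], [0.001, -0.0, -1.0]]
force: [-0.4, 0.6, 0.8]
finger_gap: 0.0879
grasp_force: 0.0
```

```bash
python3 st.py; python3 - <<'E'
from h import *
a=look("scene")[0]; b=look("top")[0]
cv2.imwrite("pics/b1.png",np.hstack([cv2.resize(a[180:300,240:360],(400,400)),cv2.resize(b[175:295,240:360],(400,400))]))
E
```

```text
t 9.05 fix [ 42.    0.  119.3] yaw -14.32 z [ 6.e-04  1.e-04 -1.e+00] F [-0.4  0.6  0.8] gap 0.08785292799261037 grip 0.0 J [ 10.7  31.3  99.5   0.   49.2 115. ]
```

View pics/b1.png

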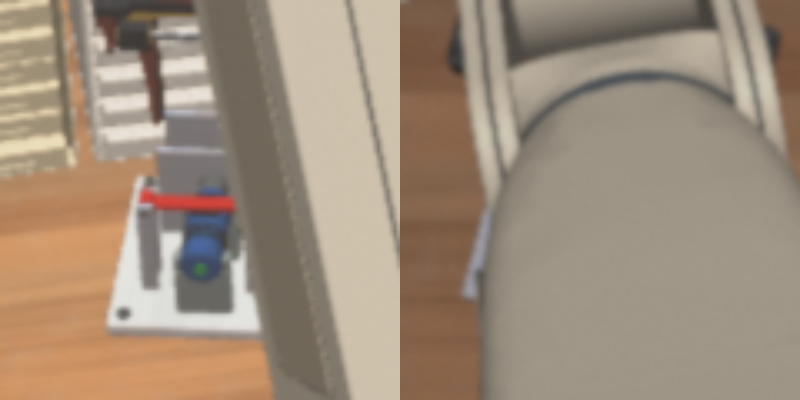

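The scene crop (left half) shows the strap still level at (190,200) and the left finger at about (155,100), outside the bracket's end. The top view is blocked by the arm. The TCP is exactly over the head, so I'll descend 62 mm.

Emit:
play_rows(
  commands=[
    [[0, 0, 0.01, 0, 0, 0, 1], [0, 0, 0.01, 0, 0, 0, 1], [0, 0, 0.01, 0, 0, 0, 1], [0, 0, 0.01, 0, 0, 0, 1], [0, 0, 0.01, 0, 0, 0, 1], [0, 0, 0.007, 0, 0, 0, 1], [0, 0, 0.005, 0, 0, 0, 1], [0, 0, 0, 0, 0, 0, 1], [0, 0, 0, 0, 0, 0, 1], [0, 0, 0, 0, 0, 0, 1]],
  ],
)

```text
time: 10.4
position: [0.5965, 0.1244, 0.0573]
orientation: [[0.969, -0.247, 0.001], [-0.247, -0.969, 0.0], [0.001, -0.0, -1.0]]
force: [-0.3, -0.0, 0.8]
finger_gap: 0.0876
grasp_force: 0.0
```

Emit:
play_rows(
  commands=[
    [[0, 0, 0, 0, 0, 0, -0.3], [0, 0, 0, 0, 0, 0, -0.45], [0, 0, 0, 0, 0, 0, -0.48], [0, 0, 0, 0, 0, 0, -0.5], [0, 0, 0, 0, 0, 0, -0.52], [0, 0, 0, 0, 0, 0, -0.6], [0, 0, 0, 0, 0, 0, -1], [0, 0, 0, 0, 0, 0, -1], [0, 0, 0, 0, 0, 0, -1], [0, 0, 0, 0, 0, 0, -1]],
  ],
  newtons=15,
)

```text
time: 11.65
position: [0.5971, 0.1271, 0.0575]
orientation: [[0.969, -0.248, 0.002], [-0.248, -0.969, 0.004], [0.001, -0.004, -1.0]]
force: [-0.3, 13.9, 1.1]
finger_gap: 0.0202
grasp_force: 15.0
```

```bash
python3 st.py
```

```text
t 11.65 fix [41.8  2.8 57.5] yaw -14.34 z [ 0.0023  0.0035 -1.    ] F [-0.3 13.9  1.1] gap 0.020161850350344682 grip 14.99955240637064 J [ 10.8  36.7 100.4   0.3  42.7 115. ]
```

Gap is 20.2 mm, so the pads are on the flats, but a 14 N side load shows the jaws are off-centre. I'll shift +y to centre them.

Emit:
play_rows(
  commands=[
    [[0, -0.0005, 0, 0, 0, 0, -1], [0, -0.0005, 0, 0, 0, 0, -1], [0, -0.0005, 0, 0, 0, 0, -1], [0, -0.0005, 0, 0, 0, 0, -1], [0, -0.0005, 0, 0, 0, 0, -1], [0, -0.0003, 0, 0, 0, 0, -1], [0, 0, 0, 0, 0, 0, -1], [0, 0, 0, 0, 0, 0, -1], [0, 0, 0, 0, 0, 0, -1], [0, 0, 0, 0, 0, 0, -1]],
  ],
)

```text
time: 12.9
position: [0.5971, 0.1273, 0.0574]
orientation: [[0.969, -0.247, 0.0], [-0.247, -0.969, 0.0], [0.0, -0.0, -1.0]]
force: [-2.0, 3.3, 6.3]
finger_gap: 0.02
grasp_force: 15.0
```

```bash
python3 st.py; python3 -c "
from station import robot;print(robot.get_obs()['torque'])"
```

```text
t 12.9 fix [41.8  2.9 57.4] yaw -14.32 z [ 3.e-04  4.e-04 -1.e+00] F [-2.   3.3  6.3] gap 0.020030017276582907 grip 15.0006406288594 J [ 10.9  36.7 100.3   0.   42.9 115.2]
[0.52192916 0.32876649 0.07864671]
```

Emit:
play_rows(
  commands=[
    [[0, -0.0004, 0, 0, 0, 0, -1], [0, 0, -0.0005, 0, 0, 0, -1], [0, 0, 0, 0, 0, 0, -1], [0, 0, 0, 0, 0, 0, -1], [0, 0, 0, 0, 0, 0, -1], [0, 0, 0, 0, 0, 0, -1], [0, 0, 0, 0, 0, 0, -1], [0, 0, 0, 0, 0, 0, -1], [0, 0, 0, 0, 0, 0, -1], [0, 0, 0, 0, 0, 0, -1]],
  ],
  newtons=30,
)

```text
time: 14.15
position: [0.5971, 0.1274, 0.0575]
orientation: [[0.969, -0.247, 0.0], [-0.247, -0.969, -0.0], [0.0, 0.0, -1.0]]
force: [-1.1, -0.6, 4.3]
finger_gap: 0.0197
grasp_force: 30.0
```

Emit:
play_rows(
  commands=[
    [[0, 0, 0, 0, 0, 0, -1], [0, 0, 0, 0, 0, 0, -1], [0, 0, 0, 0, 0, 0, -1], [0, 0, 0, 0, 0, 0, -1], [0, 0, 0, 0, 0, 0, -1], [0, 0, 0, 0, 0, 0, -1], [0, 0, 0, 0, 0, 0, -1], [0, 0, 0, 0, 0, 0, -1], [0, 0, 0, 0, 0, 0, -1], [0, 0, 0, 0, 0, 0, -1]],
  ],
)

```text
time: 15.4
position: [0.5971, 0.1273, 0.0575]
orientation: [[0.969, -0.247, 0.0], [-0.247, -0.969, -0.0], [0.0, 0.0, -1.0]]
force: [-1.8, -0.0, 5.1]
finger_gap: 0.0198
grasp_force: 30.0
```

Emit:
play_rows(
  commands=[
    [[0, 0, 0, 0, 0, 0, -1], [0, 0, 0, 0, 0, 0, -1], [0, 0, 0, 0, 0, 0, -1], [0, 0, 0, 0, 0, 0, -1], [0, 0, 0, 0, 0, 0, -1], [0, 0, 0, 0, 0, 0, -1], [0, 0, 0, 0, 0, 0, -1], [0, 0, 0, 0, 0, 0, -1], [0, 0, 0, 0, 0, 0, -1], [0, 0, 0, 0, 0, 0, -1]],
  ],
)

```text
time: 16.65
position: [0.5971, 0.1274, 0.0575]
orientation: [[0.969, -0.247, 0.0], [-0.247, -0.969, -0.0], [0.0, 0.0, -1.0]]
force: [-0.8, -0.5, 5.6]
finger_gap: 0.0201
grasp_force: 30.0
```

```bash
python3 st.py; python3 - <<'E'
from h import *
a=look("scene")[0]; cv2.imwrite("pics/e1.png",cv2.resize(a[180:300,240:360],(600,600)))
E
```

```text
t 16.65 fix [41.8  3.  57.5] yaw -14.31 z [ 0.e+00 -1.e-04 -1.e+00] F [-0.8 -0.5  5.6] gap 0.02005856589864012 grip 30.00061108963564 J [ 10.9  36.7 100.3  -0.   43.  115.2]
```

View pics/e1.png

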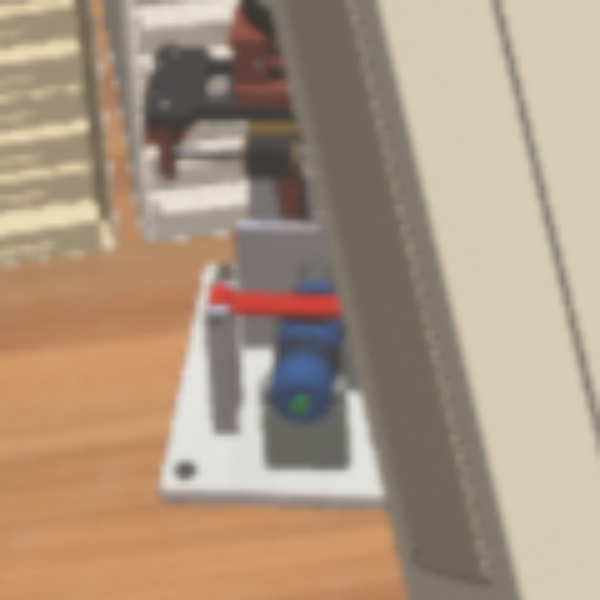

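The strap lies level across the runner at (275,303). The head has been held at a steady 20 mm gap for over 3 s with almost no side load, so I'm handing in.

```bash
python3 -c "
from station import robot;print(robot.hand_in())"
```

```text
the job is handed in; nothing more can be done
None
```

I closed the latch, then gripped the hex head across its flats (20 mm gap, 30 N) and held it for over 3 s; I handed in at about 16.7 s still holding it, and the hand-in gave no verdict.

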